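# Zero the peak pointer, then key the test stand and hold it on

## Robot

A 6-joint arm with a two-finger parallel gripper is mounted at the origin on the work surface. World frame = base frame: x ahead of the robot, y to its left, z up, the work surface at z = 0. Lengths are in m, angles in rad, forces in N, time in s.
With the tool pointing down it reaches from about 0.425 to 0.95 m from the base axis. Payload 14.7 kg.
Tool frame: the origin (TCP) lies on the centre line of the jaws, within the pads' length; the fingertips stand 11 mm ahead of it and the grasp point (between the pads) lies 8 mm behind it (ctrl.nose_length is the distance from the TCP to the fingertips, in m); z points along the fingers, y is the line along which they close (so a half turn about z gives the same grasp; the last joint's range is limited). The gripper opens to 85 mm and grips with 20 to 120 N. Pads are 22 mm wide; open, the fingers measure 114 mm over their backs; the gripper's body (76 mm by 85 mm) begins 54 mm behind the grasp point. The pads swing forward as they close: fully open they stand 13 mm farther back than shut.
Start: joints at [-1.171, 0.48, 1.596, -0, 1.065, -0.047], TCP at [0.281, -0.586, 0.242] pointing down, gripper open.
Joint ranges: [-2.75, 2.75], [-0.82, 2.05], [0.23, 2.67], [-1.56, 4.7], [0.09, 2.69], [-2.92, 2.92]. Speed limits (rad/s): [1.89, 1.89, 2.39, 3.01, 3.01, 3.01].

## Interface

Orientations are given as a rotation vector (axis times angle).
In Python, from bench import ctrl, eyes gives the robot as it stands.
- The arm moves only by the tool carry_out, never from a script. Its argument "commands" is a list of rows, each a list of 5 numbers: the opening, from 0 (shut) to 1 (fully open), then the shift along the tool's x, y, z in cm, then the turn about the tool's z in rad. In form: [[hand, dx, dy, dz, yaw], ...]. A call has exactly 8 rows; each row shifts and turns the commanded pose from where the row before left it, along the tool's axes as they then stand; what a row does not reach is not made up. A row lasts 1/10 s, in which the tool goes at most 50 mm and 8.59 degrees, less where a joint would pass 70% of its speed; a pose out of reach is approached as far as the arm can. A call with a gripper value outside its range is refused whole. The fingers move at their own pace and stop on an object; "grip_force" is the grip in N (left out, the last holds). Time passes only in rows, so rows that do not move let the fingers close, or fill a call up. It gives the time, the measured TCP pose, the force, the opening and the grip force at its end, in the units of the state.
- ctrl.read_state(): the state, without advancing time (a new reading comes with each control period).
- eyes.grab_frame(name): name is "scene" or "top" or "wrist"; returns (picture, depth): 420x560x3 uint8, blue, green, red; 420x560 float32, m along the optical axis (not along the pixel's ray), 0 where there is no reading.
- eyes.camera_params(name): a dict with "fov_y" (degrees; the focal length in pixels is half the picture's height over the tangent of half this angle, whatever the lens; pixels are square), "cx", "cy" (the principal point, pixels), "R" (3x3) and "t" (3): a world point X has camera coordinates R X + t. Camera axes: x right, y down, z forward; pixel columns grow to the right and rows downward; lengths in m; the calibration is good to about 2 mm. A picture is of the moment at which its call begins: read the wrist's pose just before it. camera_params takes no time and is no camera call; for the wrist camera it gives the pose at the moment of the call.
- ctrl.sign_off(): hands the job in; it is judged then, once.
Trained networks look in the newest picture that a camera, given by its name, has taken for a name from the list of things; names that differ only in an ending like _2 or _b are one class to them, and where a whole thing is asked for, a point or a joint stands for the part that bears it (a point fixed in the world has none). Each returns a list of dicts, best first, with "score" (0 to 1); they miss things now and then, are a little off and sometimes report something else, mostly with a low value. They report only what shows in the picture. A call takes as long as a camera call.
- eyes.recognise(thing, camera): "bbox" ([left, top, right, bottom] in pixels, round what is visible of it).
- eyes.pinpoint(thing, camera): "position" ([column, row] in pixels: a listed point, or the origin of a listed thing).
The state is a dict: "time": time; "joint_positions": joint angles; "joint_velocities": joint speeds; "joint_torque": joint torques, N m; "ee_pos": TCP position; "tcp_rot": TCP orientation; "force": force on the tool from outside, world axes, zero at the start; "moment": the same for the moment, N m; "finger_gap": finger opening in m; "grasp_force": force on a finger pad.
Only numpy, scipy, OpenCV 4.12 (cv2) and the standard library are available. Lean on these libraries where they do the work, as an engineer would, in place of code of your own. Each camera call takes 0.05 s, during which the arm holds its last target. There are 200 camera calls.

## Task

Get the regulator test stand ready: first turn the gauge's red reset knob counterclockwise until the peak pointer is back on its zero stop, then take the yellow-handled key from its holder and push it fully home into the key switch, past its sticky pins. Only then turn the key clockwise about a quarter turn to its stop and keep holding it turned against the spring: finish still gripping the key, do not let go. Leave the other parts on the bench where they lie.

Things in the scene. Friction and masses are not known exactly. Their poses are not given: they have to be found in the camera images.
- stand: blue regulator test stand fixed to the bench, a box 140 (x) by 260 (y) by 75 mm high; origin at the centre of its underside. On its flat top: a white round gauge (104 mm across, 8 mm high) centred 65 mm along its +y, and the key switch centred 65 mm along its -y, with a steel collar 54 mm across, 5 mm high, its opening 32 mm across, around the brass plug
- peak_grip (a point): point to grip the red reset knob in the middle of the gauge: on its vertical axis, about half-way up its bar grip, 28 mm above the gauge face. The bar is 36 mm long (along x), 11 mm thick (along y) and reaches from 16 mm below to 12 mm above this point. The axes turn with the knob; the red peak pointer under the bar points along +x
- peak (a joint): angle of the reset knob and peak pointer in rad: 0 at the zero stop, growing as it is turned clockwise seen from above; it starts at 0.6 to 1.3, so it is turned back counterclockwise. Stiff by about 0.03 N m, it stays where it is left
- lock_mouth (a point): centre of the key slot's mouth on the brass plug, 75 mm above the bench, level with the stand's top. Slot 18.4 mm long (along x), 7.4 mm wide (along y), 34 mm deep, straight down; the axes turn with the plug. Two pins stand in it 8 and 15 mm down: each sticks by about 4 N, then slides down ahead of the key, so pushing home takes 8 to 10 N; a light wiggle is allowed
- lock (a joint): angle of the key switch's plug in rad: 0 at rest, growing as it is turned clockwise seen from above, stop at 1.48. A spring (0.06 N m per rad, plus 0.02 N m of friction) turns it back if the key is let go. The key has about 0.15 rad of play in the slot, so turn it about 1.6 to 1.7 rad
- key_grip (a point): centre of the key's yellow handle, where to grip it, 28 mm above its shoulder; the key stands upright in its holder, handle up. Handle 32 mm wide (along x), 11 mm thick (along y), from 16 mm below to 18 mm above this point. Below it a steel neck 24 by 9 mm, 12 mm tall, then the blade. Mass about 45 g. Both ways round fit the switch
- key_shoulder (a point): underside of the key's neck (its shoulder), on the key's axis, axes as for key_grip; it rests on the holder at the start and on the brass plug when the key is fully home. The blade below it is 16 mm wide (x), 5 mm thick (y) and 26 mm long, its lower edge and corners rounded by 2.5 mm
- key: the key itself; its origin is the same point as key_shoulder
- holder: fixed black block, 60 (x) by 50 (y) by 36 mm high with two yellow stripes, holding the key upright in a slot in its middle; origin at the centre of its underside; it may be on the left or the right of the stand. The slot is 19 by 8 mm and 30 mm deep: lift the key straight up by 30 mm or more to clear it
- diaphragm_plate: bystander: white nylon diaphragm plate, disc 90 mm across, 12 mm high; origin at the centre of its underside
- elbow: bystander: brass elbow fitting lying flat, two arms 45 mm long from the origin along +x and +y, 30 mm high; it lies on the side of the stand opposite the key holder
- spring_retainer: bystander: steel spring retainer, a cup 52 mm across, 18 mm high; origin at the centre of its underside
- vent_screen: bystander: grey round vent screen 72 mm across, 9 mm high; origin at the centre of its underside

How it is judged:
On the way, in this order (a step that is already met when the one before it is completed fails the run):
1. the peak pointer is turned back to its zero stop (value of joint peak below 0.08 rad and distance of key_shoulder from where it was at the start of the episode below 0.02 m), for 0.2 s.
2. the key is pushed fully home in the switch, the plug not yet turned (z of key_shoulder in the frame of lock_mouth between -0.004 and 0.003 m and horizontal distance between key_shoulder and lock_mouth below 0.004 m and angle between the x axis of key_shoulder and the x axis of lock_mouth, either way round below 0.3 rad and angle between key_shoulder's own z axis and vertical below 0.12 rad and value of joint peak below 0.08 rad and value of joint lock below 0.35 rad), for 0.2 s.
3. the key is turned clockwise to its stop (z of key_shoulder in the frame of lock_mouth between -0.004 and 0.003 m and horizontal distance between key_shoulder and lock_mouth below 0.004 m and angle between the x axis of key_shoulder and the x axis of lock_mouth, either way round below 0.3 rad and angle between key_shoulder's own z axis and vertical below 0.12 rad and value of joint peak below 0.08 rad and value of joint lock above 1.3 rad), for 0.2 s.
At the end, for the whole second after the job is handed in: Peak pointer within 0.08 rad of its zero stop; key fully home (shoulder within 3 mm of the plug, centred within 4 mm, upright), plug turned clockwise past 1.3 rad and the gripper still holding the key (over 2 N). No bystander moved over 20 mm (all of step 3 and contact force between the fingers and key above 2 N); the arm keeps its last pose, push and grip.
It fails at once if a bystander part is disturbed (moved by more than 20 mm) (distance of any of diaphragm_plate, elbow, spring_retainer, vent_screen from where it was at the start of the episode above 0.02 m).
It also fails if it takes over 67 s, if anything falls off the work surface, if the arm or the gripper's body presses on something with over 40 N, if the wrist force passes 120 N, or if a joint passes its speed limit or range.

## Working session

There is one attempt and no reset: what is moved stays moved. The work goes in short steps, Python scripts to look and compute and a tool call to move; the robot and the scene stay as the last step left them, time stands still between calls to the robot, and variables do not carry over. Pictures are saved under pics/ and viewed, at most 11 in all, crops included, and the job is handed in when it is done.

Besides the shell and the picture viewer there is one more tool, called after "Call:" as a command line: name --pt "numbers of a row" for each row, then --argument value for the rest. carry_out: Moves the arm, as the interface text tells. Its arguments: {"type":"object","properties":{"commands":{"type":"array"},"grip_force":{"type":"number"}},"required":["commands"]}

```bash
mkdir -p pics
cat > h.py <<'E'
import numpy as np, cv2
from bench import ctrl, eyes
from scipy.spatial.transform import Rotation as Ro
def cam(n):
    p=eyes.camera_params(n); f=210/np.tan(np.radians(p["fov_y"])/2)
    return f,p["cx"],p["cy"],np.array(p["R"]),np.array(p["t"])
def at_z(n,px,z,c=None):
    f,cx,cy,R,t=c or cam(n)
    d=R.T@np.array([(px[0]-cx)/f,(px[1]-cy)/f,1]); o=-R.T@t
    return o+d*(z-o[2])/d[2]
def cloud(n,dep,c=None):
    f,cx,cy,R,t=c or cam(n); v,u=np.mgrid[:420,:560]
    P=np.stack([(u-cx)/f*dep,(v-cy)/f*dep,dep],-1)-t
    return P@R
E
python3 - <<'E'
from h import *
s=ctrl.read_state(); print({k:np.round(v,3) for k,v in s.items()}, ctrl.nose_length)
for n in ("top","scene"):
    im,d=eyes.grab_frame(n); cv2.imwrite(f"pics/{n}0.png",im); np.save(n+"0.npy",d)
    for th,z in (("stand",0),("peak_grip",.111),("lock_mouth",.075),("key_grip",.064),("key_shoulder",.036),("holder",0),("diaphragm_plate",0),("elbow",0),("spring_retainer",0),("vent_screen",0)):
        for r in eyes.pinpoint(th,n)[:2]:
            print(n,th,round(r["score"],2),np.round(r["position"],1),np.round(at_z(n,r["position"],z),4))
E
```

```text
{'time': np.float64(0.0), 'joint_positions': array([-1.171,  0.481,  1.597,  0.   ,  1.065, -0.047]), 'joint_velocities': array([ 0.001, -0.   , -0.   , -0.001, -0.001, -0.   ]), 'joint_torque': array([-7.0000e-03, -9.5066e+01, -4.3020e+01, -1.0000e-03,  1.2000e-02,
        0.0000e+00]), 'ee_pos': array([ 0.281, -0.586,  0.242]), 'tcp_rot': array([-3.062, -0.696,  0.   ]), 'force': array([-0.147, -0.314, -0.379]), 'moment': array([-0.026, -0.016,  0.065]), 'grasp_force': np.float64(0.0), 'finger_gap': np.float64(0.085)} 0.011
top stand 0.61 [414.5 275.8] [ 0.4395 -0.3131  0.    ]
top stand 0.56 [277.7 222.7] [0.5693 0.0073 0.    ]
top peak_grip 0.49 [245.2 222.2] [0.569  0.0756 0.111 ]
top lock_mouth 0.62 [308.1 218.9] [ 0.575  -0.0582  0.075 ]
top key_grip 0.43 [422.4 277. ] [ 0.4445 -0.3069  0.064 ]
top key_shoulder 0.68 [415.5 274.8] [ 0.4461 -0.3023  0.036 ]
top key_shoulder 0.3 [244.8 224.2] [0.5663 0.0823 0.036 ]
top holder 0.9 [417.1 274. ] [ 0.4436 -0.3194  0.    ]
top diaphragm_plate 0.8 [232.5 146.2] [0.754  0.1127 0.    ]
top diaphragm_plate 0.52 [426.8 276.8] [ 0.4367 -0.3421  0.    ]
top elbow 0.64 [138.2 260.5] [0.4856 0.3357 0.    ]
top spring_retainer 0.73 [398.5 173.5] [ 0.6827 -0.2837  0.    ]
top vent_screen 0.68 [148.3 189.3] [0.6531 0.3131 0.    ]
scene stand 0.6 [286.2 217.5] [0.5711 0.0074 0.    ]
scene peak_grip 0.58 [314.3 188.2] [0.5647 0.0757 0.111 ]
scene lock_mouth 0.4 [265.5 179.7] [ 0.5643 -0.0584  0.075 ]
scene key_grip 0.63 [217.4 128.2] [ 0.4432 -0.32    0.064 ]
scene key_shoulder 0.73 [216.2 127.7] [ 0.408  -0.3593  0.036 ]
scene key_shoulder 0.71 [220.7 135.7] [ 0.4328 -0.3198  0.036 ]
scene holder 0.7 [218.7 151.1] [ 0.4535 -0.3113  0.    ]
scene diaphragm_plate 0.74 [266.6 286.1] [0.7684 0.1057 0.    ]
scene elbow 0.96 [433.4 255.1] [0.4803 0.3325 0.    ]
scene spring_retainer 0.67 [159.8 196.8] [ 0.6953 -0.2832  0.    ]
```

View pics/top0.png

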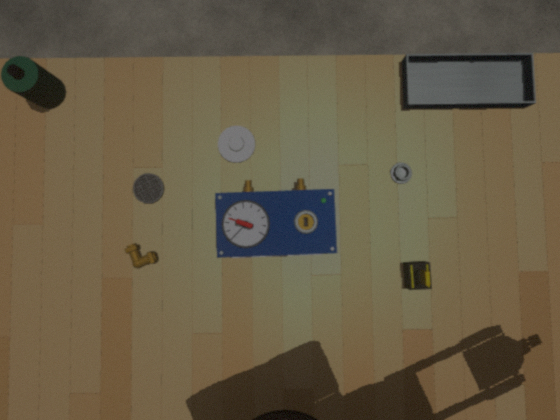

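View pics/scene0.png

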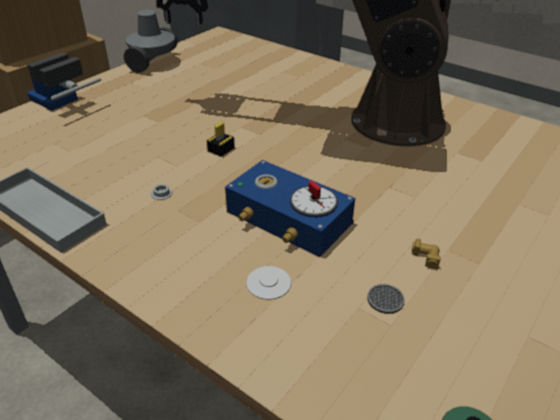

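Top view: gauge at about (245,224), lock at (306,222), holder at (416,275) on the right (−y) side, with the bystanders well clear. The scene view agrees with this. The pixels are coarse (2 mm), so I'll use the wrist camera for the fine measurements.

```bash
cat >> h.py <<'E'
def tool():
    s=ctrl.read_state(); return np.array(s["ee_pos"]),Ro.from_rotvec(s["tcp_rot"]).as_matrix(),s
def psi(): R=tool()[1]; return np.arctan2(R[1,0],R[0,0])
def go(target,psi_t=None):
    "tool-frame shift in cm to target (before yaw), yaw needed"
    p,R,s=tool(); d=R.T@(np.array(target)-p)*100
    y=None if psi_t is None else round(float((-(psi_t-psi())+np.pi)%(2*np.pi)-np.pi),4)
    print("pos",np.round(p,4),"psi",round(psi(),4),"j",np.round(s["joint_positions"],2),"shift cm",np.round(d,2),"yaw",y)
E
python3 - <<'E'
from h import *
p,R,s=tool(); f,cx,cy,Rc,t=cam("wrist")
print(f,cx,cy,"cam in tool",np.round(R.T@(-Rc.T@t-p),4),"\n",np.round(Rc@R,3))
go([.445,-.31,.25],2.0); go([.567,.076,.3],2.0)
E
```

```text
290.64844166921773 278.5798127624414 206.59594940477305 cam in tool [ 6.700e-02 -1.000e-04 -1.327e-01] 
 [[ 0.     1.    -0.   ]
 [-0.965 -0.    -0.262]
 [-0.262  0.     0.965]]
pos [ 0.2809 -0.5862  0.2423] psi 0.4468 j [-1.17  0.48  1.6  -0.    1.07 -0.05] shift cm [ 26.74 -17.82  -0.77] yaw -1.5532
pos [ 0.2809 -0.5862  0.2423] psi 0.4468 j [-1.17  0.48  1.6  -0.    1.07 -0.05] shift cm [ 54.42 -47.36  -5.77] yaw -1.5532
```

Call:
carry_out --pt "1 3.8 -2.55 0.3 0" --pt "1 3.8 -2.55 0.3 0" --pt "1 3.8 -2.55 0.3 0" --pt "1 3.8 -2.55 0.3 0" --pt "1 3.8 -2.55 0.3 0" --pt "1 3.8 -2.55 0.3 0" --pt "1 3.8 -2.55 0.3 0" --pt "1 0 0 0 0" --grip_force 30

```text
time: 1.9
ee_pos: [0.4455, -0.3059, 0.2211]
tcp_rot: [-3.061, -0.702, -0.0]
force: [0.8, -0.8, 0.1]
finger_gap: 0.0856
grasp_force: 0.0
```

```bash
cat >> h.py <<'E'
def wrist(tag,things):
    c=cam("wrist"); im,d=eyes.grab_frame("wrist"); cv2.imwrite(f"pics/{tag}.png",im); np.savez(tag,d=d,im=im,f=c[0],cx=c[1],cy=c[2],R=c[3],t=c[4])
    for th,z in things:
        for r in eyes.pinpoint(th,"wrist")[:2]:
            print(th,round(r["score"],2),np.round(r["position"],1),np.round(at_z("wrist",r["position"],z,c),4))
    return im,d,c
E
python3 - <<'E'
from h import *
wrist("hold1",(("key_grip",.064),("key_shoulder",.036),("holder",0)))
go([.445,-.31,.25],2.0); go([.567,.076,.25],2.0)
E
```

```text
key_grip 0.91 [283.  200.3] [ 0.443 -0.312  0.064]
key_shoulder 0.68 [279.8 197.3] [ 0.4385 -0.3106  0.036 ]
holder 0.6 [280.8 188.9] [ 0.441  -0.3109  0.    ]
pos [ 0.4435 -0.3109  0.2215] psi 0.4467 j [-0.67  0.35  1.87 -0.    0.92  0.46] shift cm [ 0.17 -0.02 -2.85] yaw -1.5533
pos [ 0.4435 -0.3109  0.2215] psi 0.4467 j [-0.67  0.35  1.87 -0.    0.92  0.46] shift cm [ 27.85 -29.56  -2.87] yaw -1.5533
```

View pics/hold1.png

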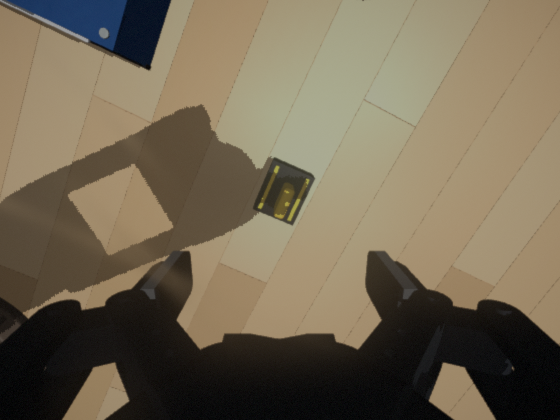

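The holder is at about (285,191) and the yellow handle at about (284,200), roughly upright in the image. I'll fit the handle numerically and move on to the gauge.

Call:
carry_out --pt "1 3.4 -3.6 -0.4 0" --pt "1 3.4 -3.6 -0.4 0" --pt "1 3.4 -3.6 -0.4 0" --pt "1 3.4 -3.6 -0.4 0" --pt "1 3.4 -3.6 -0.4 0" --pt "1 3.4 -3.6 -0.4 0" --pt "1 3.4 -3.6 -0.4 0" --pt "1 3.4 -3.6 0 0"

```text
time: 2.9
ee_pos: [0.5655, 0.0675, 0.25]
tcp_rot: [3.064, 0.693, 0.002]
force: [0.9, -1.3, 1.1]
finger_gap: 0.085
grasp_force: 0.0
```

Call:
carry_out --pt "1 0 0 0 0" --pt "1 0 0 0 0" --pt "1 0 0 0 0" --pt "1 0 0 0 0" --pt "1 0 0 0 0" --pt "1 0 0 0 0" --pt "1 0 0 0 0" --pt "1 0 0 0 0"

```text
time: 3.7
ee_pos: [0.5645, 0.0668, 0.2493]
tcp_rot: [-3.064, -0.696, -0.0]
force: [-0.4, 0.2, -0.2]
finger_gap: 0.0853
grasp_force: 0.0
```

```bash
cat >> h.py <<'E'
def fit(tag,zlo,zhi,ctr,rad,col=None):
    q=np.load(tag+".npz"); P=cloud("",q["d"],(q["f"],q["cx"],q["cy"],q["R"],q["t"]))
    h=cv2.cvtColor(q["im"],cv2.COLOR_BGR2HSV); m=(q["d"]>0)&(P[...,2]>zlo)&(P[...,2]<zhi)&(np.hypot(P[...,0]-ctr[0],P[...,1]-ctr[1])<rad)
    if col=="red": m&=((h[...,0]<8)|(h[...,0]>172))&(h[...,1]>120)&(h[...,2]>40)
    if col=="yel": m&=(h[...,0]>15)&(h[...,0]<35)&(h[...,1]>100)&(h[...,2]>40)
    A=P[m][:,:2].astype(np.float32); r=cv2.minAreaRect(A*1000)
    w,V=np.linalg.eigh(np.cov(A.T)); a=V[:,1]
    print(tag,"n",m.sum(),"mean",np.round(P[m].mean(0),4),"rect",np.round(r[0],1),np.round(r[1],1),round(r[2],1),"pca deg",np.round(np.degrees(np.arctan2(a[1],a[0])),1),"z",np.round(np.percentile(P[m][:,2],[1,50,99]),4))
    return P,m
E
python3 - <<'E'
from h import *
fit("hold1",.05,.1,(.443,-.312),.04); fit("hold1",.077,.1,(.443,-.312),.04); fit("hold1",.03,.04,(.443,-.312),.05)
wrist("g1",(("peak_grip",.111),("lock_mouth",.075),("stand",0)))
fit("g1",.1,.14,(.567,.076),.06,"red");fit("g1",.118,.14,(.567,.076),.06);fit("g1",.084,.105,(.567,.076),.06,"red")
fit("g1",.070,.079,(.57,.01),.2)
go([.567,.076,.25],2.0)
E
```

```text
hold1 n 457 mean [ 0.4467 -0.3105  0.0786] rect [ 444.6 -311.6] [31.7 11.1] 2.6 pca deg -177.8 z [0.053  0.0823 0.0843]
hold1 n 359 mean [ 0.4455 -0.3112  0.0824] rect [ 444.6 -311.6] [31.7 11.1] 2.6 pca deg -177.7 z [0.0778 0.0827 0.0843]
hold1 n 1926 mean [ 0.4472 -0.3104  0.0371] rect [ 444.3 -311.8] [60.2 50.2] 2.3 pca deg 174.1 z [0.0344 0.0371 0.0389]
peak_grip 0.56 [270.4 192.2] [0.568  0.0771 0.111 ]
lock_mouth 0.69 [378.9 232. ] [ 0.5717 -0.0545  0.075 ]
stand 0.91 [314.4 192.5] [0.5699 0.016  0.    ]
g1 n 162 mean [0.5689 0.0823 0.1251] rect [567.2  78.7] [31.8  7.1] 67.2 pca deg 69.2 z [0.1236 0.125  0.1267]
g1 n 482 mean [0.5681 0.0778 0.1242] rect [567.5  77.3] [36.2 11.1] 68.6 pca deg 69.9 z [0.1189 0.1246 0.1265]
  avg = a.mean(axis, **keepdims_kw)
  ret = um.true_divide(
h.py:35: RuntimeWarning: Degrees of freedom <= 0 for slice
  w,V=np.linalg.eigh(np.cov(A.T)); a=V[:,1]
  c *= np.true_divide(1, fact)
  c *= np.true_divide(1, fact)
h.py:36: RuntimeWarning: Mean of empty slice.
  print(tag,"n",m.sum(),"mean",np.round(P[m].mean(0),4),"rect",np.round(r[0],1),np.round(r[1],1),round(r[2],1),"pca deg",np.round(np.degrees(np.arctan2(a[1],a[0])),1),"z",np.round(np.percentile(P[m][:,2],[1,50,99]),4))
Traceback (most recent call last):
  File "h.py", line 36, in fit
    print(tag,"n",m.sum(),"mean",np.round(P[m].mean(0),4),"rect",np.round(r[0],1),np.round(r[1],1),round(r[2],1),"pca deg",np.round(np.degrees(np.arctan2(a[1],a[0])),1),"z",np.round(np.percentile(P[m][:,2],[1,50,99]),4))
                                                                                                                                                                                      ~~~~~~~~~~~~~^^^^^^^^^^^^^^^^^^^^^
IndexError: index -1 is out of bounds for axis 0 with size 0
```

View pics/g1.png

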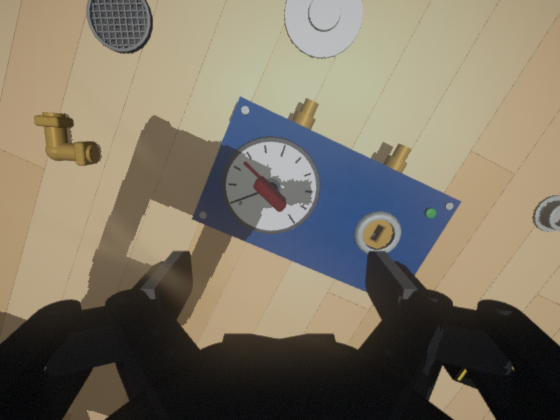

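The wrist picture shows the red bar at about (268,192) with its pointer up-left, a black needle at about 139° in world terms, and the lock at about (378,233). The depth fits are crisp: the key is at (444.6, −311.6) mm and 2.4°, and the knob at (567.5, 77.3) mm and 69°. Next is the approach to the knob.

Call:
carry_out --pt "0.6 0.72 -0.82 0 0" --pt "0.6 0 0 1.5 -0.127" --pt "0.6 0 0 1.5 -0.127" --pt "0.6 0 0 1.5 -0.127" --pt "0.6 0 0 1.5 -0.127" --pt "0.6 0 0 1.5 -0.127" --pt "0.6 0 0 1.5 -0.126" --pt "0.6 0 0 0 0"

```text
time: 4.7
ee_pos: [0.5665, 0.0781, 0.1576]
tcp_rot: [-2.582, -1.787, 0.004]
force: [0.1, -0.1, 0.2]
finger_gap: 0.0511
grasp_force: 0.0
```

Run:
```python
from h import *
P,m=fit("g1",.0785,.0815,(.572,-.055),.034)
P,m=fit("g1",.073,.0815,(.571,-.054),.025)
q=np.load("g1.npz"); 
# steel collar rectangle/ellipse and dark slot
h=cv2.cvtColor(q["im"],cv2.COLOR_BGR2GRAY); r=np.hypot(P[...,0]-.5717,P[...,1]+.0545)
w=np.load("g1.npz")["im"][205:265,345:415]; cv2.imwrite("pics/lockc.png",cv2.resize(w,None,fx=8,fy=8,interpolation=cv2.INTER_CUBIC))
for th in (45,60,75):
    mm=(r<.016)&(h<th); A=P[mm][:,:2]
    c=(q["f"],q["cx"],q["cy"],q["R"],q["t"])
    v,u=np.nonzero(mm); W=np.array([at_z("",(a,b),.075,c)[:2] for a,b in zip(u,v)])
    ww,V=np.linalg.eigh(np.cov(W.T)); print(th,mm.sum(),W.mean(0).round(4),cv2.minAreaRect((W*1000).astype(np.float32)),np.degrees(np.arctan2(V[1,1],V[0,1])))
go([.5675,.0773,.106],1.208)
```

```text
g1 n 571 mean [ 0.5728 -0.0487  0.0804] rect [571.7 -51.1] [48.2 50. ] 29.7 pca deg 116.9 z [0.0786 0.0806 0.0815]
g1 n 1160 mean [ 0.572  -0.0539  0.0779] rect [572.5 -53.3] [46.2 49.6] 25.3 pca deg 136.1 z [0.0739 0.0768 0.0814]
  avg = a.mean(axis, **keepdims_kw)
  ret = um.true_divide(
<stdin>:12: RuntimeWarning: Degrees of freedom <= 0 for slice
  c *= np.true_divide(1, fact)
  c *= np.true_divide(1, fact)
Traceback (most recent call last):
ValueError: not enough values to unpack (expected 2, got 0)

During handling of the above exception, another exception occurred:

Traceback (most recent call last):
numpy.linalg.LinAlgError: 0-dimensional array given. Array must be at least two-dimensional
```

View pics/lockc.png

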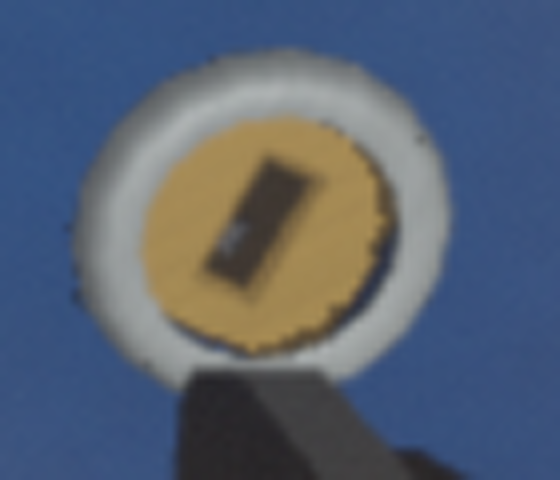

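The crop shows the brass plug with its dark slot clearly visible. Now I'll go down onto the knob and grip it.

Call:
carry_out --pt "0.6 -0.04 0.12 1.3 0" --pt "0.6 0 0 1.3 0" --pt "0.6 0 0 1.3 0" --pt "0.6 0 0 1.25 0" --pt "0 0 0 0 0" --pt "0 0 0 0 0" --pt "0 0 0 0 0" --pt "0 0 0 0 0" --grip_force 30

```text
time: 5.5
ee_pos: [0.5669, 0.0773, 0.1081]
tcp_rot: [-2.585, -1.782, 0.003]
force: [-9.4, 8.1, 4.1]
finger_gap: 0.0103
grasp_force: 35.2
```

Run:
```python
from h import *
go([.5675,.0773,.106],1.208+.5); s=ctrl.read_state(); print(s["force"],s["moment"],s["grasp_force"],s["finger_gap"])
```

```text
pos [0.5669 0.0773 0.1081] psi 1.2073 j [0.08 0.54 1.89 0.   0.71 0.44] shift cm [0.02 0.05 0.21] yaw -0.5007
[-9.39537387  8.10130022  4.13287218] [ 1.2907003   1.45753307 -0.03239894] 35.187356024980545 0.0102928557764493
```

Call:
carry_out --pt "0 0 -0.06 0 0" --pt "0 0 0 0 -0.1" --pt "0 0 0 0 -0.1" --pt "0 0 0 0 -0.1" --pt "0 0 0 0 -0.1" --pt "0 0 0 0 -0.1" --pt "0 0 0 0 0" --pt "0 0 0 0 0"

```text
time: 6.3
ee_pos: [0.5667, 0.0774, 0.1082]
tcp_rot: [-2.063, -2.367, 0.001]
force: [-7.2, 6.5, 1.8]
finger_gap: 0.0102
grasp_force: 34.8
```

Run:
```python
from h import *
go([.5675,.0773,.106],1.208+.5); s=ctrl.read_state(); print(s["force"],s["moment"],s["grasp_force"],s["finger_gap"])
```

```text
pos [0.5667 0.0774 0.1082] psi 1.7077 j [ 0.08  0.54  1.89  0.    0.71 -0.06] shift cm [-0.02  0.08  0.21] yaw -0.0003
[-7.20191273  6.48282443  1.77071795] [ 1.0391023   1.08022314 -0.02107243] 34.796767830848694 0.010181179768679141
```

Call:
carry_out --pt "0 0 0 0 -0.1" --pt "0 0 0 0 -0.1" --pt "0 0 0 0 -0.1" --pt "0 0 0 0 -0.1" --pt "0 0 0 0 -0.1" --pt "0 0 0 0 -0.1" --pt "0 0 0 0 0" --pt "0 0 0 0 0"

```text
time: 7.1
ee_pos: [0.5663, 0.0774, 0.1081]
tcp_rot: [-1.271, -2.87, 0.001]
force: [-9.4, 6.4, 3.4]
finger_gap: 0.0109
grasp_force: 35.0
```

Run:
```python
from h import *
go([.5675,.0773,.106],1.208+1.1); s=ctrl.read_state(); print(s["force"],s["moment"],s["grasp_force"],s["finger_gap"])
wrist("g2",())
```

```text
pos [0.5663 0.0774 0.1081] psi 2.3078 j [ 0.08  0.54  1.89  0.    0.71 -0.66] shift cm [-0.08  0.08  0.21] yaw -0.0002
[-9.40186829  6.39755424  3.41671836] [1.0574995  1.33929402 0.04562119] 34.99386057257652 0.010896528044762906
```

View pics/g2.png

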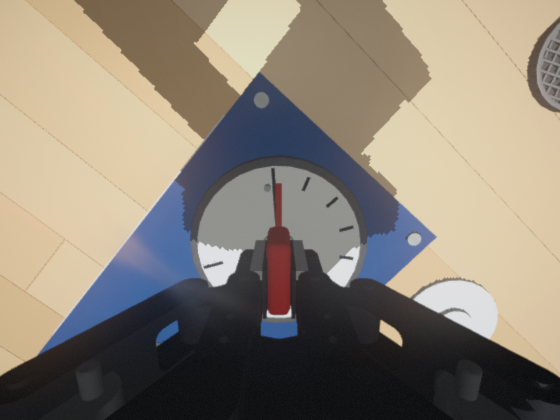

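The pointer tip is at about (278,190), just short of the zero mark and peg near (270,188). I'll go on gently until the moment rises.

Call:
carry_out --pt "0 0 0 0 -0.03" --pt "0 0 0 0 -0.03" --pt "0 0 0 0 -0.03" --pt "0 0 0 0 -0.03" --pt "0 0 0 0 0" --pt "0 0 0 0 0" --pt "0 0 0 0 0" --pt "0 0 0 0 0"

```text
time: 7.95
ee_pos: [0.5663, 0.0774, 0.1082]
tcp_rot: [-1.099, -2.94, 0.0]
force: [-8.6, 5.6, 3.4]
finger_gap: 0.0106
grasp_force: 45.3
```

Run:
```python
from h import *
go([.5675,.0773,.106],1.208+1.22); s=ctrl.read_state(); print(s["force"],s["moment"],s["grasp_force"],s["finger_gap"])
im,d,c=wrist("g3",()); a=cv2.imread("pics/g2.png")[150:330,180:380]; b=im[150:330,180:380]
cv2.imwrite("pics/g23.png",cv2.resize(np.hstack([a,b]),None,fx=2,fy=2,interpolation=cv2.INTER_CUBIC))
```

```text
pos [0.5663 0.0774 0.1082] psi 2.4263 j [ 0.08  0.54  1.89  0.    0.71 -0.77] shift cm [-0.09  0.07  0.22] yaw -0.0017
[-8.56565709  5.59042529  3.39195781] [ 0.9669236   1.49068872 -0.96451475] 45.28853293508291 0.010643393883474496
```

View pics/g23.png

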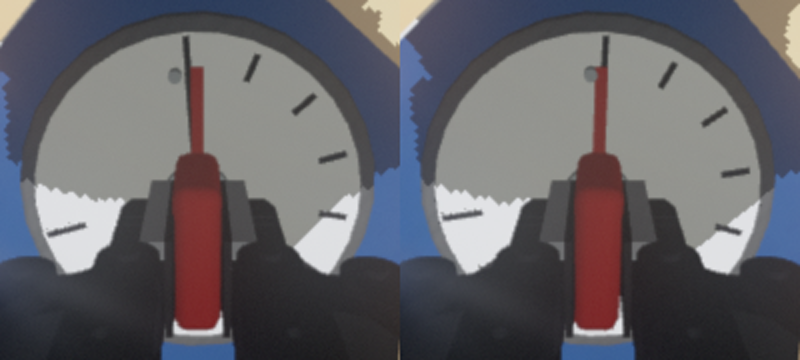

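The moment of −0.96 N m and the pointer against the peg confirm the zero stop. I'll release, rise, and move over the lock for a close look.

Call:
carry_out --pt "0.6 0 0 0 0" --pt "0.6 0 0 0 0" --pt "0.6 0 0 0 0" --pt "0.6 0 0 -1 0" --pt "0.6 0 0 -2 0" --pt "0.6 0 0 -2 0" --pt "0.8 0 0 -2 0" --pt "1 0 0 -2 0"

```text
time: 8.8
ee_pos: [0.568, 0.0769, 0.1994]
tcp_rot: [1.097, 2.943, 0.0]
force: [0.7, -0.3, -0.1]
finger_gap: 0.078
grasp_force: 0.0
```

Call:
carry_out --pt "1 -3.1 -3.2 0 0" --pt "1 -3.0 -3.2 0 0" --pt "1 -3.0 -3.2 0 0" --pt "1 0 0 0 -0.142" --pt "1 0 0 0 -0.142" --pt "1 0 0 0 -0.142" --pt "1 0 0 0 -0.142" --pt "1 0 0 0 -0.142"

```text
time: 9.6
ee_pos: [0.5739, -0.0554, 0.1986]
tcp_rot: [-0.003, 3.141, -0.0]
force: [0.8, 0.6, 0.1]
finger_gap: 0.0853
grasp_force: 0.0
```

Call:
carry_out --pt "1 0 0 0 0" --pt "1 0 0 0 0" --pt "1 0 0 0 0" --pt "1 0 0 0 0" --pt "1 0 0 0 0" --pt "1 0 0 0 0" --pt "1 0 0 0 0" --pt "1 0 0 0 0"

```text
time: 10.4
ee_pos: [0.5738, -0.0552, 0.1978]
tcp_rot: [-0.006, -3.142, -0.0]
force: [-0.2, -0.8, 0.5]
finger_gap: 0.0855
grasp_force: 0.0
```

Run:
```python
from h import *
s=ctrl.read_state(); print(s["force"],s["moment"])
im,d,c=wrist("l1",(("lock_mouth",.075),("peak_grip",.111)))
cv2.imwrite("pics/l1c.png",cv2.resize(im[90:290,160:400],None,fx=3,fy=3,interpolation=cv2.INTER_CUBIC))
fit("l1",.0785,.0825,(.572,-.055),.034)
P,m=fit("l1",.118,.14,(.567,.076),.05)
go([.4446,-.3116,.2],np.radians(2.4+180))
```

```text
[-0.18336999 -0.75621406  0.54857322] [-0.02054771  0.00591916 -0.0067568 ]
lock_mouth 0.64 [280.8 199.3] [ 0.5708 -0.0529  0.075 ]
lock_mouth 0.61 [450.8 205.7] [0.5774 0.1017 0.075 ]
peak_grip 0.93 [450.6 203.5] [0.5659 0.0793 0.111 ]
l1 n 1222 mean [ 0.5683 -0.0527  0.0807] rect [569.7 -52.6] [50.2 50.3] 88.5 pca deg 62.4 z [0.0786 0.0808 0.0822]
l1 n 858 mean [0.5659 0.0756 0.1236] rect [566.7  76.8] [11.8 36.1] 47.1 pca deg 136.5 z [0.1183 0.1242 0.1261]
pos [ 0.5738 -0.0552  0.1978] psi 3.1377 j [-0.15  0.43  1.81  0.    0.9  -1.72] shift cm [ 12.82 -25.69  -0.22] yaw -0.0458
```

View pics/l1c.png

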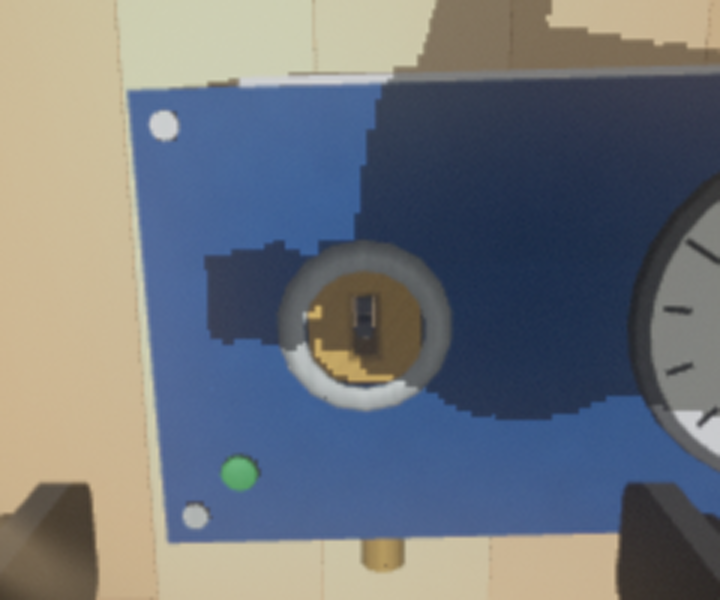

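The crop shows the plug slot at about (365,322) in crop pixels, roughly along the image vertical, and the collar is complete. I'll compute the lock pose from depth and travel to the key.

Call:
carry_out --pt "1 1.8 -3.65 0 0" --pt "1 1.8 -3.65 0 0" --pt "1 1.8 -3.65 0 0" --pt "1 1.8 -3.65 0 0" --pt "1 1.8 -3.65 0 0" --pt "1 1.8 -3.65 0 0" --pt "1 1.8 -3.65 0 0" --pt "1 0 0 0 -0.046"

```text
time: 11.35
ee_pos: [0.4451, -0.3141, 0.1979]
tcp_rot: [-0.061, 3.141, -0.002]
force: [1.4, 1.5, 0.2]
finger_gap: 0.0854
grasp_force: 0.0
```

Call:
carry_out --pt "1 0 0 0 0" --pt "1 0 0 0 0" --pt "1 0 0 0 0" --pt "1 0 0 0 0" --pt "1 0 0 0 0" --pt "1 0 0 0 0" --pt "1 0 0 0 0" --pt "1 0 0 0 0"

```text
time: 12.15
ee_pos: [0.4469, -0.3102, 0.1978]
tcp_rot: [-0.066, 3.141, -0.0]
force: [-0.6, -0.7, 0.2]
finger_gap: 0.0851
grasp_force: 0.0
```

Run:
```python
from h import *
wrist("hold2",(("key_grip",.064),))
fit("hold2",.075,.1,(.4445,-.3116),.03); fit("hold2",.03,.04,(.4445,-.3116),.05)
go([.4446,-.3116,.06],np.radians(2.4+180))
q=np.load("l1.npz"); c=(q["f"],q["cx"],q["cy"],q["R"],q["t"]); P=cloud("",q["d"],c); im=q["im"]
r=np.hypot(P[...,0]-.5705,P[...,1]+.0535)
# collar: circle fit to top pixels' outer boundary
m=((P[...,2]>.0785)&(P[...,2]<.083)&(r<.035)).astype(np.uint8); m=cv2.morphologyEx(m,cv2.MORPH_CLOSE,np.ones((3,3)))
cs,_=cv2.findContours(m,cv2.RETR_EXTERNAL,cv2.CHAIN_APPROX_NONE); k=max(cs,key=cv2.contourArea)[:,0]
W=np.array([at_z("",p,.080,c)[:2] for p in k]); A=np.c_[2*W,np.ones(len(W))]; x=np.linalg.lstsq(A,(W**2).sum(1),rcond=None)[0]
print("collar",x[:2].round(4),"R",np.sqrt(x[2]+x[0]**2+x[1]**2).round(4))
# plug top, slot by colour
hsv=cv2.cvtColor(im,cv2.COLOR_BGR2HSV); g=cv2.cvtColor(im,cv2.COLOR_BGR2GRAY)
print(g[185:215:2,270:296:2]); print((P[185:215:2,270:296:2,2]*1000).round())
# stand outline: blue, in plane z .075
m=((hsv[...,0]>100)&(hsv[...,0]<125)&(hsv[...,1]>120)&(abs(P[...,2]-.075)<.004))
v,u=np.nonzero(m); W=P[m]
# left edge(-y end) & top/bottom edges
print("rect",cv2.minAreaRect((W[:,:2]*1000).astype(np.float32)))
for col0 in range(210,420,20):
    vv=np.nonzero(m[:,col0])[0]
    if len(vv): print(col0,at_z("",(col0,vv.min()-.5),.075,c)[:2].round(4),at_z("",(col0,vv.max()+.5),.075,c)[:2].round(4))
```

```text
key_grip 0.74 [278.9 198.7] [ 0.446  -0.3096  0.064 ]
key_grip 0.47 [277.4 189.4] [ 0.4371 -0.3114  0.064 ]
hold2 n 423 mean [ 0.4431 -0.3119  0.0824] rect [ 444.  -311.9] [32.   9.9] 2.6 pca deg -177.7 z [0.078  0.0826 0.0845]
hold2 n 2336 mean [ 0.441  -0.312   0.0371] rect [ 443.9 -311.9] [60.  50.1] 2.4 pca deg -180.0 z [0.0325 0.0371 0.0389]
pos [ 0.4468 -0.3103  0.1978] psi -3.0994 j [-0.66  0.39  1.89 -0.    0.87 -2.28] shift cm [ 0.23 -0.12 13.78] yaw 0.0003
collar [ 0.5694 -0.0527] R 0.0248
[[ 87  87  86  86  87  85  87  85  85  87  86  85  86]
 [ 87  84  85  81  83  80  77  78  78  85  85  87  86]
 [ 86  85  85  79  78  55  53  86  71  84  85  85  87]
 [ 84  86  85  80  82  58  58 100  71  84  85  87  84]
 [ 87  86  86  79  85  56  57 101  70  85  87  85  85]
 [ 87  87  86  79  88  46  48 101  71  85  86  84  85]
 [ 86  87  87  78  91  51  52 101  70  86  83  85  86]
 [ 86  86  86  77  62  58  57  63  71  84  87  87  85]
 [ 87  87  85  78  59  58  61  57  71  85  86  85  86]
 [ 87  87  87  79  58  59  62  56  70  85  85  85  85]
 [ 87  86  86  79  58  58  58  56  70  85  84
[... 885 characters left out ...]
 76.]
 [77. 76. 76. 76. 76. 76. 75. 76. 76. 76. 76. 75. 77.]
 [76. 77. 76. 76. 76. 76. 77. 76. 76. 76. 76. 77. 76.]
 [76. 75. 77. 76. 76. 75. 75. 76. 76. 75. 75. 75. 75.]]
rect ((569.41845703125, 7.540733337402344), (250.89967346191406, 135.60337829589844), 89.62718963623047)
210 [ 0.5022 -0.1124] [ 0.5427 -0.1151]
230 [ 0.5015 -0.0955] [ 0.6135 -0.1008]
250 [ 0.5015 -0.0787] [ 0.6238 -0.0823]
270 [ 0.5016 -0.0618] [ 0.6321 -0.0633]
290 [ 0.5265 -0.0448] [ 0.6322 -0.0441]
310 [ 0.5223 -0.0276] [ 0.6323 -0.025 ]
330 [ 0.5182 -0.0106] [ 0.6345 -0.0057]
350 [0.5216 0.0067] [0.6377 0.0137]
370 [0.5259 0.0243] [0.6211 0.0317]
390 [0.612  0.0498] [0.6274 0.0513]
410 [0.6212 0.0697] [0.6368 0.0714]
```

Call:
carry_out --pt "0.6 0.25 -0.13 2 0" --pt "0.6 0 0 2.5 0" --pt "0.6 0 0 2.5 0" --pt "0.6 0 0 2.0 0" --pt "0.6 0 0 1.5 0" --pt "0.6 0 0 1 0" --pt "0.6 0 0 0 0" --pt "0.6 0 0 0 0"

```text
time: 13.05
ee_pos: [0.4445, -0.3118, 0.0831]
tcp_rot: [-0.066, 3.141, -0.0]
force: [-0.1, 0.1, 0.6]
finger_gap: 0.0514
grasp_force: 0.0
```

Run:
```python
from h import *
go([.4443,-.3117,.058],np.radians(2.5+180))
q=np.load("l1.npz"); c=(q["f"],q["cx"],q["cy"],q["R"],q["t"]); P=cloud("",q["d"],c)
pl=np.hypot(P[...,0]-.5694,P[...,1]+.0527)<.013
v0,u0=210-12,281
win=np.zeros(P.shape[:2],bool); win[180:216,265:300]=1
m=win&(P[...,2]<.0725)
v,u=np.nonzero(m); W=np.array([at_z("",p,.075,c)[:2] for p in zip(u,v)])*1000
print(m.sum(),W.mean(0),cv2.minAreaRect(W.astype(np.float32)),"scale mm/px",1000*(at_z("",(281,200),.075,c)-at_z("",(280,200),.075,c))[1])
w,V=np.linalg.eigh(np.cov(W.T)); print("ang",np.degrees(np.arctan2(V[1,1],V[0,1])))
for r in range(v.min(),v.max()+1): print(r,u[v==r].min(),u[v==r].max(),end="; ")
```

```text
pos [ 0.4445 -0.3118  0.0831] psi -3.0995 j [-0.67  0.55  1.98  0.    0.61 -2.28] shift cm [0.02 0.02 2.51] yaw -0.0015
158 [569.61193914 -52.69391984] ((569.63916015625, -52.682613372802734), (16.750560760498047, 7.2458882331848145), 0.10383448749780655) scale mm/px 0.9049076105238294
ang -175.23467672143715
189 277 284; 190 277 284; 191 277 284; 192 277 284; 193 277 284; 194 277 284; 195 277 284; 196 277 285; 197 277 285; 198 277 285; 199 277 285; 200 277 285; 201 277 285; 202 278 285; 203 278 285; 204 278 285; 205 278 285; 206 278 285; 207 278 285;
```

Call:
carry_out --pt "0.6 0.02 0.02 0.9 0" --pt "0.6 0 0 0.9 0" --pt "0.6 0 0 0.7 0" --pt "0 0 0 0 0" --pt "0 0 0 0 0" --pt "0 0 0 0 0" --pt "0 0 0 0 0" --pt "0 0 0 0 0" --grip_force 60

```text
time: 13.85
ee_pos: [0.4443, -0.3116, 0.058]
tcp_rot: [-0.066, 3.141, -0.0]
force: [0.4, 0.3, -1.1]
finger_gap: 0.0104
grasp_force: 59.3
```

Run:
```python
from h import *
go([.4443,-.3117,.058]); s=ctrl.read_state(); print(s["force"],s["moment"],s["grasp_force"],s["finger_gap"])
```

```text
pos [ 0.4443 -0.3116  0.058 ] psi -3.0994 j [-0.67  0.59  1.99  0.    0.56 -2.28] shift cm [ 0.   -0.01  0.  ] yaw None
[ 0.4146282   0.31611682 -1.08211242] [-0.03608645  0.0173591  -0.01000047] 59.3198436498642 0.010391683785903407
```

Call:
carry_out --pt "0 0 0 -0.8 0" --pt "0 0 0 -1.4 0" --pt "0 0 0 -1.8 0" --pt "0 0 0 -1.8 0" --pt "0 0 0 -1.8 0" --pt "0 0 0 -1.8 0" --pt "0 0 0 -1.6 0" --pt "0 0 0 0 0"

```text
time: 14.65
ee_pos: [0.4453, -0.3123, 0.1709]
tcp_rot: [-0.066, 3.138, -0.004]
force: [-0.4, -1.6, -0.5]
finger_gap: 0.0102
grasp_force: 59.3
```

Call:
carry_out --pt "0 -1.0 2.0 0 0" --pt "0 -2.0 3.6 0 0" --pt "0 -2.0 3.6 0 0" --pt "0 -2.0 3.6 0 0" --pt "0 -2.0 3.6 0 0" --pt "0 -2.0 3.6 0 0" --pt "0 -1.6 3.3 0 0" --pt "0 -1.0 2.0 0 0"

```text
time: 15.45
ee_pos: [0.57, -0.0505, 0.1679]
tcp_rot: [-0.069, 3.141, 0.0]
force: [0.7, -0.5, 0.0]
finger_gap: 0.01
grasp_force: 59.3
```

Call:
carry_out --pt "0 0 0 0 0" --pt "0 0 0 0 0" --pt "0 0 0 0 0" --pt "0 0 0 0 0" --pt "0 0 0 0 0" --pt "0 0 0 0 0" --pt "0 0 0 0 0" --pt "0 0 0 0 0"

```text
time: 16.25
ee_pos: [0.5693, -0.0531, 0.1678]
tcp_rot: [0.066, -3.141, -0.0]
force: [0.0, 0.0, -0.0]
finger_gap: 0.0099
grasp_force: 59.3
```

Run:
```python
from h import *
go([.5696,-.0527,.13],np.radians(182)); s=ctrl.read_state(); print(s["force"],s["moment"],s["grasp_force"],s["finger_gap"])
im,d,c=wrist("k1",(("lock_mouth",.075),("key_grip",.15),("key_shoulder",.15)))
P,m=fit("k1",.15,.25,(.5696,-.0527),.025,"yel")
cv2.imwrite("pics/k1c.png",cv2.resize(im[120:420,160:400],None,fx=2,fy=2,interpolation=cv2.INTER_CUBIC))
```

```text
pos [ 0.5693 -0.0531  0.1678] psi -3.0997 j [-0.15  0.46  1.85  0.    0.83 -1.76] shift cm [-0.03  0.04  3.78] yaw 0.007
[ 0.00137247  0.01822804 -0.02492264] [-0.01620853 -0.03965661 -0.03183428] 59.31321322917938 0.009893813307572875
lock_mouth 0.74 [280.6 213. ] [ 0.5704 -0.0511  0.075 ]
key_grip 0.85 [281.1 270.8] [ 0.5827 -0.0507  0.15  ]
key_shoulder 0.79 [278.1 250.3] [ 0.5701 -0.053   0.15  ]
k1 n 2148 mean [ 0.5644 -0.0528  0.1892] rect [568.8 -52.4] [32.3 11. ] 3.0 pca deg -177.2 z [0.1646 0.1922 0.1944]
```

View pics/k1c.png

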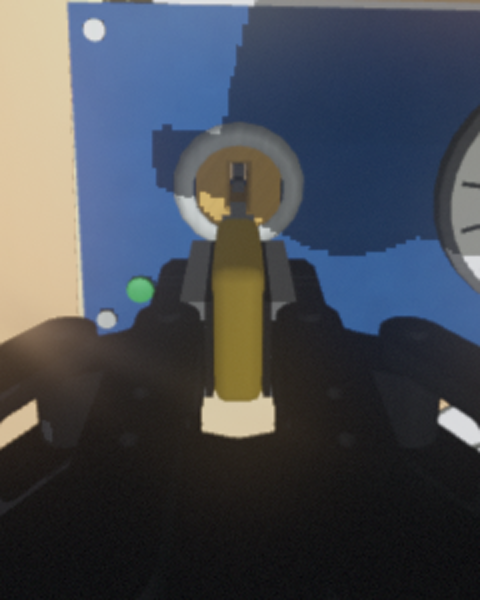

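The key is held upright with the blade just below the slot image. The lock collar is at about (238,185) in crop pixels. I'll remeasure the slot from this pose so that key and lock are compared in the same camera frame.

```bash
cat > slot.py <<'E'
from h import *
import sys
def slot(tag):
    q=np.load(tag+".npz"); c=(q["f"],q["cx"],q["cy"],q["R"],q["t"]); P=cloud("",q["d"],c)
    v,u=np.mgrid[:420,:560]; G=np.stack([(u-c[1])/c[0],(v-c[2])/c[0],np.ones(u.shape)],-1)@c[3]; o=-c[3].T@c[4]
    G=o+G*((.075-o[2])/G[...,2])[...,None]
    m=(np.hypot(G[...,0]-.5696,G[...,1]+.0527)<.0125)&(P[...,2]<.0735)
    W=G[m][:,:2]*1000; print(tag,"slot",m.sum(),W.min(0).round(1),W.max(0).round(1),cv2.minAreaRect(W.astype(np.float32)))
    # edges per row
    for r in np.unique(v[m])[::3]: print(r,G[r][m[r]][:,:2].min(0).round(4),G[r][m[r]][:,:2].max(0).round(4))
    k=(P[...,2]>.0785)&(P[...,2]<.083)&(np.hypot(G[...,0]-.5696,G[...,1]+.0527)<.04)
    cs,_=cv2.findContours(cv2.morphologyEx(k.astype(np.uint8),cv2.MORPH_CLOSE,np.ones((3,3))),cv2.RETR_EXTERNAL,cv2.CHAIN_APPROX_NONE)
    K=max(cs,key=cv2.contourArea)[:,0]; W=np.array([at_z("",p,.08,c)[:2] for p in K]); W=W[W[:,0]<.575]
    A=np.c_[2*W,np.ones(len(W))]; x=np.linalg.lstsq(A,(W**2).sum(1),rcond=None)[0]; print("collar",x[:2].round(4),np.sqrt(x[2]+x[0]**2+x[1]**2).round(4))
slot("k1"); slot("l1")
E
python3 slot.py
```

```text
k1 slot 175 [561.1 -56.2] [578.8 -48.7] ((569.9275512695312, -52.43788528442383), (7.489130020141602, 17.654014587402344), 89.61283111572266)
202 [ 0.5611 -0.056 ] [ 0.5614 -0.0496]
205 [ 0.5636 -0.0559] [ 0.5639 -0.0487]
208 [ 0.5661 -0.0558] [ 0.5664 -0.0493]
211 [ 0.5686 -0.0557] [ 0.5689 -0.0492]
214 [ 0.5711 -0.0556] [ 0.5714 -0.0491]
217 [ 0.5737 -0.0555] [ 0.5739 -0.049 ]
220 [ 0.5762 -0.0562] [ 0.5765 -0.0497]
223 [ 0.5788 -0.0488] [ 0.5788 -0.0488]
collar [ 0.5673 -0.0528] 0.0213
l1 slot 159 [560.4 -56.3] [578. -49.] ((569.1957397460938, -52.683414459228516), (17.637401580810547, 7.2458882331848145), 0.10383448004722595)
188 [ 0.5604 -0.0518] [ 0.5604 -0.0518]
191 [ 0.5631 -0.0563] [ 0.5631 -0.05  ]
194 [ 0.5659 -0.0563] [ 0.5659 -0.05  ]
197 [ 0.5686 -0.0563] [ 0.5687 -0.0491]
200 [ 0.5714 -0.0563] [ 0.5714 -0.0491]
203 [ 0.5742 -0.0554] [ 0.5742 -0.0491]
206 [ 0.577  -0.0554] [ 0.5771 -0.049 ]
collar [ 0.5695 -0.0528] 0.0249
```

Call:
carry_out --pt "0 -0.08 -0.02 0.5 0" --pt "0 0 0 1.1 0" --pt "0 0 0 1.1 0" --pt "0 0 0 0.8 0" --pt "0 0 0 0.5 0" --pt "0 0 0 0.3 0" --pt "0 0 0 0.3 0" --pt "0 0 0 0.1 0"

```text
time: 17.25
ee_pos: [0.5702, -0.0531, 0.1207]
tcp_rot: [0.066, -3.141, -0.0]
force: [0.1, 0.2, 0.4]
finger_gap: 0.0102
grasp_force: 59.3
```

```bash
cat > st.py <<'E'
from h import *
go([.5701,-.0533,.097],np.radians(182.2)); s=ctrl.read_state(); print("t",s["time"],np.round(s["force"],2),np.round(s["moment"],3),s["grasp_force"],s["finger_gap"])
E
python3 st.py
```

```text
pos [ 0.5702 -0.0531  0.1207] psi -3.0994 j [-0.15  0.52  1.89  0.    0.73 -1.76] shift cm [ 0.01 -0.02  2.37] yaw 0.0038
t 17.25 [0.07 0.24 0.44] [-0.055  0.003  0.031] 59.3131148815155 0.010236048598349708
```

The tip has entered without contact. Next I'll push on through the first pin.

Call:
carry_out --pt "0 0 0 0.15 0" --pt "0 0 0 0.15 0" --pt "0 0 0 0.15 0" --pt "0 0 0 0.15 0" --pt "0 0 0 0.15 0" --pt "0 0 0 0.15 0" --pt "0 0 0 0.15 0" --pt "0 0 0 0 0"

```text
time: 18.05
ee_pos: [0.5703, -0.0531, 0.1102]
tcp_rot: [-0.066, 3.141, -0.0]
force: [0.6, -0.1, 0.6]
finger_gap: 0.0105
grasp_force: 59.8
```

```bash
python3 st.py
```

```text
pos [ 0.5703 -0.0531  0.1102] psi -3.0994 j [-0.15  0.54  1.89  0.    0.71 -1.76] shift cm [ 0.02 -0.02  1.32] yaw 0.0038
t 18.05 [ 0.56 -0.13  0.55] [0.027 0.002 0.012] 59.78583097457886 0.010478896700534845
```

Call:
carry_out --pt "0 0 0 0.15 0" --pt "0 0 0 0.15 0" --pt "0 0 0 0.15 0" --pt "0 0 0 0.15 0" --pt "0 0 0 0.15 0" --pt "0 0 0 0.15 0" --pt "0 0 0 0.15 0" --pt "0 0 0 0.1 0"

```text
time: 18.85
ee_pos: [0.5703, -0.0531, 0.0989]
tcp_rot: [-0.066, 3.141, -0.0]
force: [-0.7, 0.9, 8.2]
finger_gap: 0.0102
grasp_force: 60.3
```

```bash
python3 st.py
python3 - <<'E'
from h import *
im,d,c=wrist("k2",()); fit("k2",.1,.2,(.57,-.053),.025,"yel")
fit("k1",.188,.25,(.5696,-.0527),.025,"yel")
cv2.imwrite("pics/k2c.png",cv2.resize(im[120:420,160:400],None,fx=2,fy=2,interpolation=cv2.INTER_CUBIC))
E
```

```text
pos [ 0.5703 -0.0531  0.0989] psi -3.0993 j [-0.15  0.56  1.9  -0.    0.69 -1.76] shift cm [ 0.02 -0.02  0.19] yaw 0.0038
t 18.85 [-0.71  0.92  8.19] [0.029 0.223 0.031] 60.3210711479187 0.010190144763555327
k2 n 2087 mean [ 0.5655 -0.0528  0.121 ] rect [569.4 -52.3] [31.7 11.4] 3.5 pca deg -177.4 z [0.1012 0.1234 0.1254]
k1 n 1707 mean [ 0.5671 -0.0527  0.1924] rect [568.9 -52.6] [32.2 10.5] 2.8 pca deg -177.3 z [0.1887 0.1925 0.1946]
```

View pics/k2c.png

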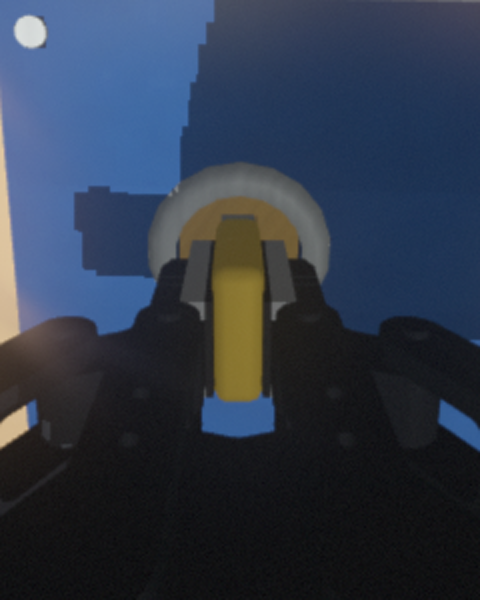

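The key is deep in the slot with its neck over the plug, the force is 8.2 N through both pins, and there is no slip. I'll finish the last 2 mm onto the shoulder.

Call:
carry_out --pt "0 0 0 0.08 0" --pt "0 0 0 0.08 0" --pt "0 0 0 0.05 0" --pt "0 0 0 0.03 0" --pt "0 0 0 0 0" --pt "0 0 0 0 0" --pt "0 0 0 0 0" --pt "0 0 0 0 0"

```text
time: 19.7
ee_pos: [0.5704, -0.0531, 0.0969]
tcp_rot: [-0.066, 3.14, -0.0]
force: [-2.1, -0.3, 13.6]
finger_gap: 0.0102
grasp_force: 61.6
```

```bash
python3 st.py
```

```text
pos [ 0.5704 -0.0531  0.0969] psi -3.0993 j [-0.15  0.56  1.9   0.    0.68 -1.76] shift cm [ 0.03 -0.01 -0.01] yaw 0.0039
t 19.7 [-2.1  -0.33 13.56] [ 0.084  0.453 -0.051] 61.59175515174866 0.010154559489792018
```

Call:
carry_out --pt "0 0 0 0.03 0" --pt "0 0 0 0.03 0" --pt "0 0 0 0 0" --pt "0 0 0 0 0" --pt "0 0 0 0 0" --pt "0 0 0 0 0" --pt "0 0 0 0 0" --pt "0 0 0 0 0"

```text
time: 20.5
ee_pos: [0.5705, -0.0532, 0.0967]
tcp_rot: [-0.066, 3.14, -0.0]
force: [-4.8, 0.2, 22.5]
finger_gap: 0.0104
grasp_force: 63.0
```

```bash
python3 st.py
```

```text
pos [ 0.5705 -0.0532  0.0967] psi -3.0993 j [-0.15  0.56  1.9  -0.    0.68 -1.76] shift cm [ 0.04 -0.01 -0.03] yaw 0.0038
t 20.5 [-4.78  0.2  22.45] [0.176 0.897 0.007] 62.99543023109436 0.010366418902093232
```

It is seated hard: 22 N with only 0.2 mm of motion. I'll ease the push slightly and turn clockwise.

Call:
carry_out --pt "0 0 0 -0.04 0" --pt "0 0 0 0 0.1" --pt "0 0 0 0 0.1" --pt "0 0 0 0 0.1" --pt "0 0 0 0 0.1" --pt "0 0 0 0 0.1" --pt "0 0 0 0 0.1" --pt "0 0 0 0 0.1"

```text
time: 21.3
ee_pos: [0.5704, -0.0534, 0.0968]
tcp_rot: [1.02, 2.97, -0.0]
force: [-3.3, -1.8, 15.4]
finger_gap: 0.0106
grasp_force: 61.8
```

```bash
python3 st.py
```

```text
pos [ 0.5704 -0.0534  0.0968] psi 2.4799 j [-0.15  0.56  1.9  -0.    0.68 -1.05] shift cm [ 0.03 -0.01 -0.02] yaw -0.7001
t 21.3 [-3.28 -1.84 15.36] [-0.428  0.596  0.087] 61.755545139312744 0.010574011328050003
```

Call:
carry_out --pt "0 0 0 0 0.1" --pt "0 0 0 0 0.1" --pt "0 0 0 0 0.1" --pt "0 0 0 0 0.1" --pt "0 0 0 0 0.1" --pt "0 0 0 0 0.1" --pt "0 0 0 0 0.1" --pt "0 0 0 0 0.05"

```text
time: 22.1
ee_pos: [0.5701, -0.0538, 0.0968]
tcp_rot: [2.037, 2.391, -0.001]
force: [-5.4, -7.0, 16.4]
finger_gap: 0.0103
grasp_force: 62.0
```

```bash
python3 st.py
```

```text
pos [ 0.5701 -0.0538  0.0968] psi 1.7302 j [-0.15  0.56  1.9  -0.    0.68 -0.3 ] shift cm [ 0.05  0.01 -0.02] yaw -1.4498
t 22.1 [-5.37 -7.01 16.43] [-1.303  1.063  0.098] 61.95481896400452 0.010305624538417369
```

Call:
carry_out --pt "0 0 0 0 0.04" --pt "0 0 0 0 0.04" --pt "0 0 0 0 0.03" --pt "0 0 0 0 0.03" --pt "0 0 0 0 0.03" --pt "0 0 0 0 0" --pt "0 0 0 0 0" --pt "0 0 0 0 0"

```text
time: 22.9
ee_pos: [0.5699, -0.0538, 0.0968]
tcp_rot: [2.228, 2.214, -0.001]
force: [-6.1, -7.8, 18.8]
finger_gap: 0.0102
grasp_force: 62.1
```

```bash
python3 st.py
```

```text
pos [ 0.5699 -0.0538  0.0968] psi 1.5642 j [-0.15  0.56  1.9  -0.    0.68 -0.14] shift cm [ 0.05  0.02 -0.02] yaw -1.6158
t 22.9 [-6.08 -7.78 18.81] [-1.396  1.201  0.081] 62.08421766757965 0.010164312601490135
```

Call:
carry_out --pt "0 0 0 0 0.02" --pt "0 0 0 0 0.02" --pt "0 0 0 0 0.02" --pt "0 0 0 0 0" --pt "0 0 0 0 0" --pt "0 0 0 0 0" --pt "0 0 0 0 0" --pt "0 0 0 0 0"

```text
time: 23.7
ee_pos: [0.5696, -0.0537, 0.0968]
tcp_rot: [-2.294, -2.146, 0.002]
force: [-8.2, -6.9, 18.8]
finger_gap: 0.0106
grasp_force: 62.3
```

```bash
python3 st.py
```

```text
pos [ 0.5696 -0.0537  0.0968] psi 1.5042 j [-0.15  0.56  1.9  -0.    0.68 -0.08] shift cm [ 0.04  0.04 -0.02] yaw -1.6758
t 23.7 [-8.17 -6.88 18.83] [-1.171  1.483  0.081] 62.30878472328186 0.01059426397240759
```

Run:
```python
from h import *
wrist("k3",()); fit("k3",.1,.2,(.57,-.053),.025,"yel"); fit("k3",.119,.2,(.57,-.053),.025,"yel")
im=np.load("k3.npz")["im"]; cv2.imwrite("pics/k3c.png",cv2.resize(im[120:420,160:400],None,fx=2,fy=2,interpolation=cv2.INTER_CUBIC))
```

```text
k3 n 2068 mean [ 0.5708 -0.0479  0.1193] rect [570.1 -51.4] [31.2 11.8] 84.1 pca deg 86.6 z [0.1013 0.1213 0.1234]
k3 n 1652 mean [ 0.5706 -0.0506  0.1215] rect [570.5 -51.6] [31.  10.4] 86.2 pca deg 86.6 z [0.1194 0.1216 0.1239]
```

Call:
carry_out --pt "0 0 0 0 0.02" --pt "0 0 0 0 0.02" --pt "0 0 0 0 0.02" --pt "0 0 0 0 0" --pt "0 0 0 0 0" --pt "0 0 0 0 0" --pt "0 0 0 0 0" --pt "0 0 0 0 0"

```text
time: 24.55
ee_pos: [0.5695, -0.0537, 0.0968]
tcp_rot: [-2.357, -2.077, 0.002]
force: [-8.8, -6.9, 20.1]
finger_gap: 0.0104
grasp_force: 62.5
```

```bash
python3 st.py
```

```text
pos [ 0.5695 -0.0537  0.0968] psi 1.4446 j [-0.15  0.56  1.9  -0.    0.68 -0.02] shift cm [ 0.05  0.05 -0.02] yaw -1.7354
t 24.55 [-8.81 -6.93 20.13] [-1.18   1.562  0.468] 62.54911780357361 0.010396932532742872
```

The moment rose to 0.47 N m, so the plug is on its stop. I'll ease back 0.03 rad to keep the key-to-slot angle small, hold, and look.

Call:
carry_out --pt "0 0 0 0 -0.03" --pt "0 0 0 0 0" --pt "0 0 0 0 0" --pt "0 0 0 0 0" --pt "0 0 0 0 0" --pt "0 0 0 0 0" --pt "0 0 0 0 0" --pt "0 0 0 0 0"

```text
time: 25.35
ee_pos: [0.5695, -0.0537, 0.0968]
tcp_rot: [-2.326, -2.111, 0.002]
force: [-8.1, -5.6, 19.4]
finger_gap: 0.0101
grasp_force: 62.4
```

```bash
python3 st.py
python3 - <<'E'
from h import *
im,d,c=wrist("k4",()); fit("k4",.119,.2,(.57,-.053),.025,"yel"); fit("k4",.118,.14,(.567,.077),.04,"red")
cv2.imwrite("pics/k4.png",im)
E
```

```text
pos [ 0.5695 -0.0537  0.0968] psi 1.4741 j [-0.15  0.56  1.9  -0.    0.68 -0.05] shift cm [ 0.04  0.06 -0.02] yaw -1.7059
t 25.35 [-8.09 -5.58 19.45] [-1.142  1.546  0.16 ] 62.435184717178345 0.010061274868826147
k4 n 1659 mean [ 0.5706 -0.0505  0.1215] rect [570.7 -51.8] [31.6 11.2] 86.0 pca deg 84.8 z [0.1194 0.1216 0.1236]
  avg = a.mean(axis, **keepdims_kw)
  ret = um.true_divide(
h.py:35: RuntimeWarning: Degrees of freedom <= 0 for slice
  w,V=np.linalg.eigh(np.cov(A.T)); a=V[:,1]
  c *= np.true_divide(1, fact)
  c *= np.true_divide(1, fact)
h.py:36: RuntimeWarning: Mean of empty slice.
  print(tag,"n",m.sum(),"mean",np.round(P[m].mean(0),4),"rect",np.round(r[0],1),np.round(r[1],1),round(r[2],1),"pca deg",np.round(np.degrees(np.arctan2(a[1],a[0])),1),"z",np.round(np.percentile(P[m][:,2],[1,50,99]),4))
Traceback (most recent call last):
  File "h.py", line 36, in fit
    print(tag,"n",m.sum(),"mean",np.round(P[m].mean(0),4),"rect",np.round(r[0],1),np.round(r[1],1),round(r[2],1),"pca deg",np.round(np.degrees(np.arctan2(a[1],a[0])),1),"z",np.round(np.percentile(P[m][:,2],[1,50,99]),4))
                                                                                                                                                                                      ~~~~~~~~~~~~~^^^^^^^^^^^^^^^^^^^^^
IndexError: index -1 is out of bounds for axis 0 with size 0
```

View pics/k4.png

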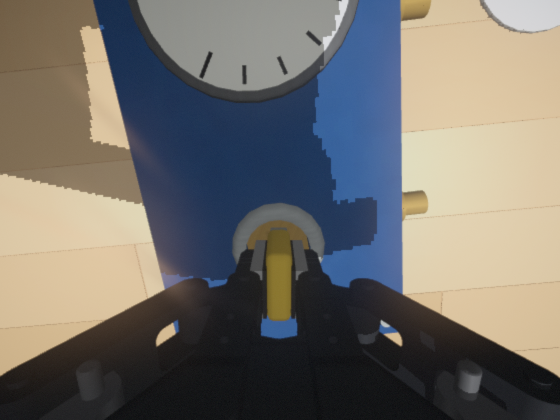

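The picture shows the yellow handle at about (280,270), upright and turned a quarter turn over the seated plug, with the gripper still closed on it. The moment of 0.16 N m is at or above the spring torque and the push is 19 N, so I'm handing in.

```bash
python3 -c "
from bench import ctrl
print(ctrl.sign_off())"
```

```text
the job is handed in; nothing more can be done
None
```

I handed the job in, with no verdict returned: the peak pointer went back to its zero stop, and the key is pushed fully home and turned clockwise to its stop, still gripped at about 62 N.

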